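# Eject the cartridge from its dock and snap it into the clip holder

## Task

Press the dock's spring ejector all the way in so that the cartridge is pushed out onto the cradle rails, and let the ejector spring back. Then pick the cartridge up and snap it sideways into the two spring clips of the clip holder, fully home in both clips and centred lengthwise, and leave the other things on the bench where they are.

Things in the scene. Friction and masses are not known exactly. Their poses are not given: they have to be found in the camera images.
- dock: Grey dock fixed to the bench, 132 x 124 mm. Origin: underside below the centre of its bay; z up. The cartridge lies along dock x under a roof (x +-62, y -6 to 23, top z 70 mm), axis at y 0, z 48, held by two small leaf springs. Pushed out it rolls to -y down two rails (x +-38, 14 mm wide, open between; base plate 6 mm; end stops to y -91, z 39) to the cradle. Base ends at y +24.
- ejector (a joint): Spring ejector plunger of the dock: 0 = out (rest), grows as pressed towards the dock's -y, stop at 0.030 m (all the way in). About 1.7 N to start, 5 N at the stop, plus a few N over the first 10 to 20 mm while the cartridge passes the leaf springs; then it rolls out. It springs back by itself.
- ejector_pad (a point): Centre of the outer face of the ejector's upright grey push pad (46 mm wide along dock x, z 30 to 66 mm), on the dock's +y side, 67 mm from the dock's origin at rest; only bench lies below it. Press it horizontally towards dock -y. Axes as the dock's.
- cradle (a point): Fixed to the dock (y -66.6, z 31.1 mm): where the cartridge's centre comes to rest on the rails, lying along dock x; the roof edge is about 55 mm away towards dock +y, so open the fingers only a little. Axes as the dock's.
- cartridge: Metal cylinder with white end caps, 24 mm diameter, 110 mm long, about 90 g, both ends alike. Origin at its centre; x is its long axis; it may be rolled about x.
- clip_holder: White holder fixed to the bench, base 140 x 64 x 8 mm, with posts at x +-40 mm, each with a pair of steel C-shaped spring jaws open upwards (10 mm wide along x, tops at z 75 mm; mouth about 33 mm wide at the top, narrowing to 17 mm at z 60). Between the posts 68 mm are free for the fingers. Origin: underside centre; z up.
- clip_seat (a point): Fixed to the clip holder, 50 mm above its underside: where the cartridge's centre lies when it is fully home in both clips (cylinder resting on the posts, its long axis along this x). Pressing the cartridge straight down past the jaws takes roughly 8 to 15 N.
- marker: Black and white marker pen lying on the bench, 135 mm long, a bystander. Origin under its middle.
- cooler: Purple gel cooling block, 66 x 98 x 59 mm, a bystander. Origin under its middle.
- notes: Yellow note block, 70 x 70 x 16 mm, a bystander. Origin under its middle.
- tape_roll: Roll of tape lying flat, 103 mm across, 25 mm high, a bystander. Origin under its middle.
Things that resemble listed ones, but are neither listed nor needed, are in the scene too. Leave any purple look-alike of the cartridge alone.

How it is judged:
By the outcome, as a careful person would: the job done as asked, in the order asked, and still so for the second after the job is handed in, with the robot touching nothing.
It also fails if it takes over 50 s, if anything falls off the work surface, if the arm or the gripper's body presses on something with over 40 N, if the wrist force passes 120 N, or if a joint passes its speed limit or range.

## Robot

A 6-joint arm with a two-finger parallel gripper is mounted at the origin on a cart in front of the work surface, level with it; the furniture and walls round the work are solid. World frame = base frame: x ahead of the robot, y to its left, z up, the work surface at z = 0. Lengths are in m, angles in rad, forces in N, time in s.
With the tool pointing down it reaches from about 0.4 to 0.825 m from the base axis. Payload 7 kg.
Tool frame: the origin (TCP) lies where the fingers leave the gripper's body, on its centre line; the fingertips stand 73 mm ahead of it and the grasp point (between the pads) lies 54 mm ahead of it; z points along the fingers, y is the line along which they close (so a half turn about z gives the same grasp; the last joint's range is limited). The gripper opens to 85 mm and grips with 20 to 120 N. Pads are 22 mm wide; open, the fingers measure 114 mm over their backs; the gripper's body (76 mm by 85 mm) begins 54 mm behind the grasp point. The pads swing forward as they close: fully open they stand 13 mm farther back than shut.
Start: joints at [-1.053, 0.359, 0.012, 0, -1.224, -0.288], TCP at [0.154, -0.657, 0.304] pointing down, gripper open.
Joint ranges: [-3.07, 3.07], [-1.43, 2.12], [-1.02, 1.25], [-3.03, 1.67], [-3.05, -0], [-3.03, 3.03]. Speed limits (rad/s): [2.39, 2.39, 3.01, 3.14, 3.14, 3.14].

## Interface

Orientations are given as a rotation vector (axis times angle).
In Python, from station import * gives the robot as it stands.
- The arm moves only by the shell command python3 -m jog 'ROWS'. ROWS is JSON, a list of rows, each a list of 3 entries, a list of its own where there are three numbers: the opening, from 0 (shut) to 1 (fully open), then the shift along the tool's x, y, z scaled (see below), then the turn, a rotation vector about the tool's x, y, z scaled (see below). In form: [[gripper, [tx, ty, tz], [wx, wy, wz]], ...]. A call has 1 to 12 rows; each row is the pose to reach, as a shift and turn from the pose commanded when the call began, along the tool's axes at that moment; what a row does not reach only later rows make up. The controller multiplies each number of a shift by 0.12 m and each number of a turn by pi/2 rad. A row lasts 1/10 s, in which the tool goes at most 50 mm and 8.59 degrees, less where a joint would pass 70% of its speed; a pose out of reach is approached as far as the arm can. A call with a number of a shift or a turn outside -1 to 1 is refused whole. A call with a gripper value outside its range is refused whole. The fingers move at their own pace and stop on an object; the grip force is fixed at half the most. Time passes only in rows, so rows that repeat a pose let the fingers close. It gives the time, the measured TCP pose, the force, the opening and the grip force at its end, in the units of the state.
- observe(): the state, without advancing time (a new reading comes with each control period).
- camera(name): name is "side" or "top" or "wrist"; returns a dict with "pixels" (420x560x3 uint8, red, green, blue), "z_map" (420x560 float32, m along the optical axis (not along the pixel's ray), 0 where there is no reading), "camera_matrix" (3x3 intrinsics, pixels), "rvec" (rotation vector, rad) and "tvec" (3), from world to camera coordinates, as OpenCV has them. Camera axes: x right, y down, z forward; pixel columns grow to the right and rows downward; lengths in m; the calibration is good to about 2 mm. A picture is of the moment at which its call begins.
- sign_off(): hands the job in; it is judged then, once.
The state is a dict: "time_s": time; "joint_pos": joint angles; "dq": joint speeds; "joint_efforts": joint torques, N m; "eef_pos": TCP position; "orientation": TCP orientation; "contact_force": force on the tool from outside, world axes, zero at the start; "torque": the same for the moment, N m; "finger_gap": finger opening in m; "gripper_force": force on a finger pad.
Only numpy, scipy, OpenCV 4.12 (cv2) and the standard library are available. Lean on these libraries where they do the work, as an engineer would, in place of code of your own. Each camera call takes 0.05 s, during which the arm holds its last target. There are 200 camera calls.

## Working session

There is one attempt and no reset: what is moved stays moved. The work goes in short steps, Python scripts to look and compute and a shell command to move; the robot and the scene stay as the last step left them, time stands still between calls to the robot, and variables do not carry over. Pictures are saved under pics/ and viewed, at most 10 in all, crops included, and the job is handed in when it is done.

```bash
mkdir -p pics
cat > h.py <<'E'
import numpy as np, cv2
from station import *
from scipy.spatial.transform import Rotation as R
def cloud(c):
    K=np.array(c["camera_matrix"]);Rm=cv2.Rodrigues(np.array(c["rvec"],float))[0];t=np.array(c["tvec"],float).ravel()
    z=c["z_map"];v,u=np.mgrid[:z.shape[0],:z.shape[1]]
    p=np.stack([(u-K[0,2])/K[0,0]*z,(v-K[1,2])/K[1,1]*z,z],-1)
    w=(p-t)@Rm
    w[z==0]=np.nan
    return w
def save(c,n): cv2.imwrite(f"pics/{n}.png",c["pixels"][...,::-1])
E
python3 - <<'E'
from h import *
a=camera("top");b=camera("side")
np.savez("t0.npz",w=cloud(a),p=a["pixels"]);np.savez("s0.npz",w=cloud(b),p=b["pixels"])
save(a,"top0");save(b,"side0")
o=observe();print(o)
for c in(a,b): print(c["camera_matrix"],cv2.Rodrigues(np.array(c["rvec"]))[0].round(3),c["tvec"])
E
```

```text
{'time_s': 0.1, 'joint_pos': array([-1.05290477e+00,  3.59289718e-01,  1.11300209e-02, -2.92863483e-04,
       -1.22408521e+00, -2.88114244e-01]), 'dq': array([ 0.00080661, -0.00257163,  0.0027189 ,  0.00050423, -0.00045868,
        0.00059927]), 'joint_efforts': array([-4.19722885e-03, -5.84763157e+01,  2.94107294e+01,  6.95445254e+00,
       -3.12816490e-03, -1.52843008e-06]), 'eef_pos': array([ 0.15365051, -0.65694206,  0.30306773]), 'orientation': array([ 3.59948100e-01, -3.12058629e+00, -2.26254618e-03]), 'contact_force': array([ 0.34430041,  0.92686357, -0.17454322]), 'torque': array([-0.0220899 , -0.00159877,  0.02344201]), 'gripper_force': 0.0, 'finger_gap': 0.08541319942668218}
[[382.0064125    0.         281.53005718]
 [  0.         382.0064125  208.7990698 ]
 [  0.           0.           1.        ]] [[-0.015 -1.    -0.009]
 [-0.997  0.016 -0.074]
 [ 0.074  0.008 -0.997]] [-0.0026694   0.51967149  0.98030155]
[[494.2673268    0.         281.70721947]
 [  0.         494.2673268  210.7300524 ]
 [  0.           0.           1.        ]] [[ 0.998  0.066 -0.01 ]
 [ 0.017 -0.392 -0.92 ]
 [-0.064  0.918 -0.392]] [-0.51110663  0.03017837  1.28120029]
```

View pics/top0.png

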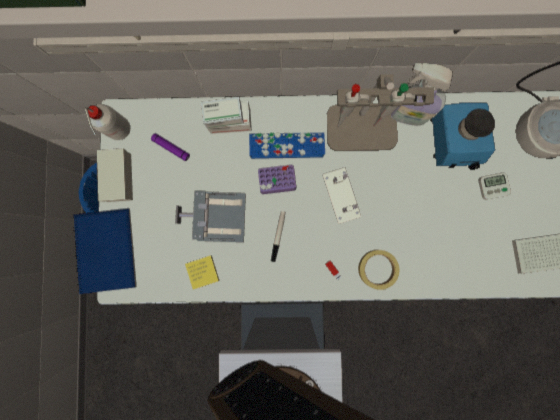

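View pics/side0.png

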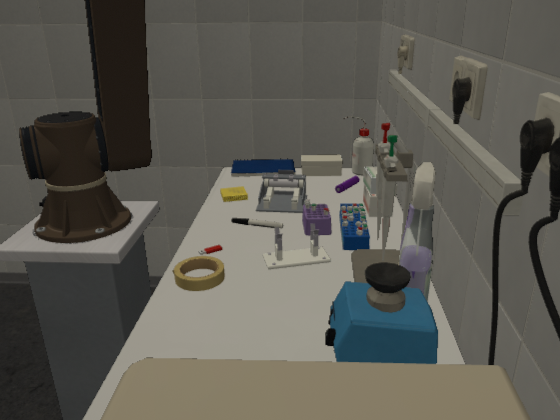

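The top view shows the dock at (218,216), its ejector pad at (179,214), and the clip holder at (341,195). Also visible are the marker (278,236), notes (202,272), cooler (277,179) and tape (379,269). Possible cartridge mix-ups:
- the purple cylinder at (170,147), which is the look-alike and stays put
- the marker at (278,236)
- the real cartridge, hidden in the dock bay at about (207,216)

Next I'll check this choice in a close crop and measure.

Run:
```python
from h import *
d=np.load("t0.npz");w=d["w"];p=d["p"]
c=p[155:255,165:370][:,:,::-1]
cv2.imwrite("pics/crop0.png",cv2.resize(c,None,fx=3.9,fy=3.9,interpolation=cv2.INTER_CUBIC))
def box(n,v0,v1,u0,u1,z0,z1):
    q=w[v0:v1,u0:u1].reshape(-1,3);q=q[(q[:,2]>z0)&(q[:,2]<z1)]
    r=cv2.minAreaRect((q[:,:2]*1000).astype(np.float32));print(n,len(q),"mean",q.mean(0).round(4),"rect",[np.round(x,1) for x in r], "z",np.percentile(q[:,2],[5,50,95]).round(4))
box("dock all",180,252,190,252,.003,.1)
box("roof",180,252,190,252,.062,.08)
box("dock base",180,252,190,252,.003,.012)
box("pad",198,232,170,190,.02,.09)
box("clip base",160,230,318,368,.004,.012)
box("clip jaws",160,230,318,368,.05,.09)
```

```text
dock all 2504 mean [0.5026 0.1537 0.0278] rect [array([506.1, 153.2]), array([160.2, 189. ]), np.float64(89.1)] z [0.0037 0.009  0.0687]
roof 597 mean [0.5057 0.1955 0.0671] rect [array([505.6, 194.1]), array([ 34.4, 123.1]), np.float64(86.5)] z [0.0639 0.0672 0.0702]
dock base 1284 mean [0.4996 0.1357 0.0058] rect [array([506.1, 153.2]), array([160.2, 189. ]), np.float64(89.1)] z [0.0034 0.0057 0.0086]
pad 141 mean [0.5075 0.2463 0.0548] rect [array([506.6, 239.8]), array([32.1, 44.8]), np.float64(84.7)] z [0.0362 0.0531 0.0674]
clip base 1080 mean [ 0.5538 -0.1686  0.0074] rect [array([ 555.1, -173.7]), array([118.7, 175.1]), np.float64(84.4)] z [0.0047 0.0073 0.0104]
clip jaws 60 mean [ 0.5579 -0.1731  0.0665] rect [array([ 556.1, -170.1]), array([90.4, 33.2]), np.float64(16.3)] z [0.0543 0.067  0.075 ]
```

View pics/crop0.png

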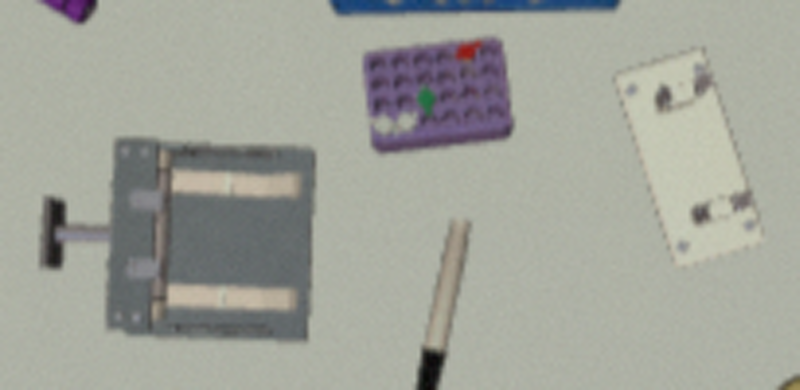

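The crop shows the dock with its roof empty-looking from above (the cartridge is under it), the pad at crop (52,232) and pale rails. The clip holder is tilted about 18° at crop (690,157). I'll move out over the bench and look again with the wrist camera on the way.

```bash
cat >> h.py <<'E'
def tool(yaw): # tool down, tool y at world angle 90+yaw deg
    a=np.radians(yaw);y=np.array([-np.sin(a),np.cos(a),0]);z=np.array([0,0,-1.]);return R.from_matrix(np.stack([np.cross(y,z),y,z],1))
def plan(legs,start=None):
    o=observe();p=np.array(o["eef_pos"]);r=R.from_rotvec(o["orientation"])
    print("now",p.round(4),"t",o["time_s"],"yaw",np.degrees(np.arctan2(-r.as_matrix()[0,1],r.as_matrix()[1,1])).round(2))
    for q,yaw in legs:
        t=tool(yaw);s=r.inv().apply(np.array(q)-p)/.12;w=(r.inv()*t).as_rotvec()/(np.pi/2)
        print(q,yaw,"shift",s.round(3),"turn",w.round(3));p=np.array(q);r=t
E
python3 - <<'E'
from h import *
plan([((.25,-.53,.30),13.2),((.36,-.42,.30),13.2),((.45,-.30,.30),13.2),((.48,-.17,.32),18)])
E
```

```text
now [ 0.1537 -0.6569  0.3031] t 0.1 yaw 13.16
(0.25, -0.53, 0.3) 13.2 shift [-1.023  0.847  0.027] turn [ 0.001 -0.    -0.   ]
(0.36, -0.42, 0.3) 13.2 shift [-1.102  0.683  0.   ] turn [0. 0. 0.]
(0.45, -0.3, 0.3) 13.2 shift [-0.959  0.802  0.   ] turn [0. 0. 0.]
(0.48, -0.17, 0.32) 18 shift [-0.491  0.998 -0.167] turn [ 0.     0.    -0.053]
```

```bash
G='[1,[-1,0.85,0.02],[0,0,0]]'
python3 -m jog '[[0.5,[-1,0.85,0.02],[0,0,0]],[0.5,[-1,0.85,0.02],[0,0,0]],[0.5,[-1,0.85,0.02],[0,0,0]],[0.5,[-1,0.85,0.02],[0,0,0]]]'
python3 -m jog '[[0.5,[-1,0.68,0],[0,0,0]],[0.5,[-1,0.68,0],[0,0,0]],[0.5,[-1,0.68,0],[0,0,0]],[0.5,[-1,0.68,0],[0,0,0]]]'
python3 -m jog '[[0.5,[-1,0.8,0],[0,0,0]],[0.5,[-1,0.8,0],[0,0,0]],[0.5,[-1,0.8,0],[0,0,0]],[0.5,[-1,0.8,0],[0,0,0]]]'
python3 -m jog '[[0.5,[-0.5,1,0],[0,0,-0.053]],[0.5,[-0.5,1,0],[0,0,-0.053]],[0.5,[-0.5,1,0],[0,0,-0.053]],[0.5,[-0.5,1,0],[0,0,-0.053]]]'
python3 - <<'E'
from h import *
a=camera("wrist");save(a,"w1");np.savez("w1.npz",w=cloud(a),p=a["pixels"])
plan([((.5,-.06,.30),10),((.5,.06,.30),0),((.5,.15,.30),-3.2)])
E
```

```text
time_s: 0.5
eef_pos: [0.2493, -0.5272, 0.3016]
orientation: [-0.365, 3.12, 0.001]
contact_force: [0.3, -1.1, -0.7]
finger_gap: 0.0428
gripper_force: 0.0
time_s: 0.9
eef_pos: [0.3483, -0.4209, 0.3016]
orientation: [-0.367, 3.119, 0.0]
contact_force: [0.1, -0.8, 0.0]
finger_gap: 0.0426
gripper_force: 0.0
time_s: 1.3
eef_pos: [0.4431, -0.3001, 0.3014]
orientation: [-0.366, 3.12, 0.0]
contact_force: [-0.3, -0.4, 0.3]
finger_gap: 0.0422
gripper_force: 0.0
time_s: 1.7
eef_pos: [0.4722, -0.1701, 0.3016]
orientation: [-0.495, 3.102, 0.0]
contact_force: [-0.6, -1.1, 0.6]
finger_gap: 0.0424
gripper_force: 0.0
now [ 0.4719 -0.1714  0.3015] t 1.75 yaw 18.1
(0.5, -0.06, 0.3) 10 shift [-0.511  0.81   0.012] turn [ 0.   -0.    0.09]
(0.5, 0.06, 0.3) 0 shift [-0.174  0.985  0.   ] turn [0.    0.    0.111]
(0.5, 0.15, 0.3) -3.2 shift [0.   0.75 0.  ] turn [0.    0.    0.036]
```

View pics/w1.png

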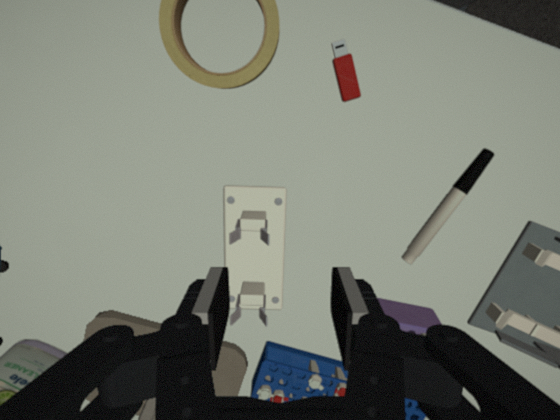

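The wrist view shows the clip holder (base corners about (224,186), (286,187), (282,309), (226,308)), with post tops near (253,225) and (252,295). The marker, the tape and the dock's rails are to the right. I'll measure the holder now.

```bash
cat >> h.py <<'E'
def ray(c,uv,z):
    K=np.array(c["camera_matrix"]);Rm=cv2.Rodrigues(np.array(c["rvec"],float))[0];t=np.array(c["tvec"],float).ravel()
    uv=np.atleast_2d(uv).astype(float);d=np.c_[(uv-K[:2,2])/[K[0,0],K[1,1]],np.ones(len(uv))]@Rm;o=-Rm.T@t
    return o+d*((z-o[2])/d[:,2])[:,None]
E
python3 - <<'E'
from h import *
a=camera("wrist");w=cloud(a);p=a["pixels"].astype(int)
print("table",p[150,320],"base",p[200,245],p[260,240],"post",p[218,252],p[288,252])
sub=np.zeros(p.shape[:2],bool);sub[175:322,212:300]=1
hsv=cv2.cvtColor(a["pixels"],cv2.COLOR_RGB2HSV);print(hsv[200,245],hsv[150,320],hsv[218,252])
ref=p[205,250];sim=(np.abs(p-p[195,255]).sum(2)<25)&sub
n,l,s,_=cv2.connectedComponentsWithStats(sim.astype(np.uint8));k=1+s[1:,4].argmax();print(s[k])
v,u=np.where(l==k);q=ray(a,np.c_[u,v],.008)
r=cv2.minAreaRect((q[:,:2]*1000).astype(np.float32));print("base rect",r)
for z in [(.030,.046),(.055,.085)]:
    m=sub&(w[...,2]>z[0])&(w[...,2]<z[1]);n,l,s,ce=cv2.connectedComponentsWithStats(m.astype(np.uint8))
    for i in range(1,n):
        if s[i,4]>25: print(z,s[i],w[l==i].mean(0).round(4),(w[l==i].min(0)).round(4),w[l==i].max(0).round(4))
c=cv2.resize(a["pixels"][170:330,205:305,::-1],None,fx=3.7,fy=3.7,interpolation=cv2.INTER_CUBIC);cv2.imwrite("pics/w1c.png",c)
E
```

```text
table [157 163 148] base [177 180 163] [178 180 161] post [125 121 109] [124 119 105]
[ 35  24 180] [ 42  23 163] [ 23  33 125]
[ 227  188   60  121 4831]
base rect ((554.7169799804688, -171.2655029296875), (135.73397827148438, 60.10501480102539), 16.32733917236328)
(0.03, 0.046) [238 218  31  14 358] [ 0.5166 -0.1836  0.0377] [ 0.5094 -0.1973  0.03  ] [ 0.5259 -0.1706  0.0449]
(0.03, 0.046) [238 292  29  15 369] [ 0.5931 -0.1608  0.0374] [ 0.5857 -0.1751  0.0301] [ 0.6029 -0.1477  0.0457]
(0.055, 0.085) [231 227  12  19 146] [ 0.5211 -0.195   0.0677] [ 0.5158 -0.1997  0.0555] [ 0.5275 -0.1899  0.0765]
(0.055, 0.085) [262 228   9  19 120] [ 0.5136 -0.1705  0.0679] [ 0.5089 -0.1752  0.0561] [ 0.5203 -0.1653  0.0761]
(0.055, 0.085) [232 306  10  16 105] [ 0.5968 -0.1725  0.0668] [ 0.5921 -0.1773  0.0576] [ 0.6035 -0.1678  0.0761]
(0.055, 0.085) [260 307   9  15  93] [ 0.5895 -0.149   0.066 ] [ 0.5853 -0.1529  0.0551] [ 0.597  -0.1446  0.0763]
```

```bash
python3 -m jog '[[0.3,[-0.5,0.8,0],[0,0,0.09]],[0.3,[-0.5,0.8,0],[0,0,0.09]],[0.3,[-0.5,0.8,0],[0,0,0.09]],[0.3,[-0.5,0.8,0],[0,0,0.09]]]'
python3 -m jog '[[0,[-0.17,1,0],[0,0,0.11]],[0,[-0.17,1,0],[0,0,0.11]],[0,[-0.17,1,0],[0,0,0.11]],[0,[-0.17,1,0],[0,0,0.11]]]'
python3 -m jog '[[0,[0.2,0.8,0],[0,0,0.036]],[0,[0.2,0.8,0],[0,0,0.036]],[0,[0.2,0.8,0],[0,0,0.036]],[0,[0.2,0.8,0],[0,0,0.036]]]'
python3 - <<'E'
from h import *
a=camera("wrist");save(a,"w2");np.savez("w2.npz",w=cloud(a),p=a["pixels"])
import pickle;pickle.dump(a,open("w2.pkl","wb"))
plan([])
E
```

```text
time_s: 2.2
eef_pos: [0.4997, -0.0621, 0.3013]
orientation: [0.271, -3.13, 0.0]
contact_force: [-0.9, -0.5, 0.0]
finger_gap: 0.0257
gripper_force: 0.0
time_s: 2.6
eef_pos: [0.4991, 0.06, 0.3013]
orientation: [-0.0, -3.141, 0.0]
contact_force: [-1.4, -0.9, 0.1]
finger_gap: 0.0001
gripper_force: 0.0
time_s: 3.0
eef_pos: [0.475, 0.1545, 0.3013]
orientation: [-0.089, -3.14, 0.001]
contact_force: [0.6, -0.8, 0.1]
finger_gap: -0.0002
gripper_force: 0.0
now [0.4751 0.1538 0.3013] t 3.05 yaw -3.33
```

View pics/w2.png

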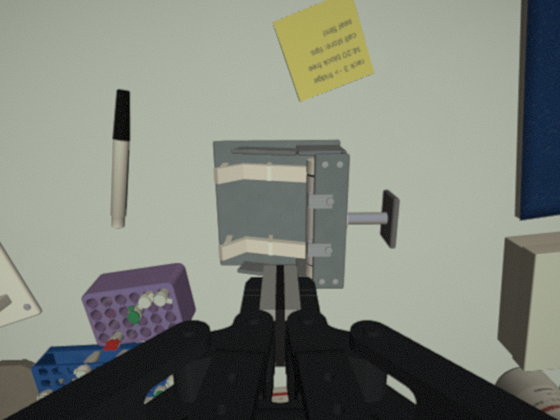

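The wrist view shows the dock with its roof at about (327,220), the pad at (390,219) and the rails to the left of the roof. The holder measurements agree with each other (posts 79.8 mm apart): centre (0.555,-0.172), yaw 16.5°.

Run:
```python
from h import *
d=np.load("w2.npz");w=d["w"]
def box(n,v0,v1,u0,u1,z0,z1):
    q=w[v0:v1,u0:u1].reshape(-1,3);q=q[(q[:,2]>z0)&(q[:,2]<z1)]
    r=cv2.minAreaRect((q[:,:2]*1000).astype(np.float32));print(n,len(q),"mean",q.mean(0).round(4),"pct x",np.percentile(q[:,0],[1,99]).round(4),"y",np.percentile(q[:,1],[1,99]).round(4),r)
box("roof",135,300,300,352,.064,.078)
box("pad",180,260,381,405,.025,.08)
box("padtop",180,260,381,405,.058,.08)
m=(w[...,2]>.064)&(w[...,2]<.078);m[:,:300]=0;m[:,356:]=0
v,u=np.where(m);Y=w[v,u,1];X=w[v,u,0]
# roof front/back edge by rows
e=[(X[v==r].mean(),Y[v==r].max(),Y[v==r].min()) for r in range(160,285,3) if (v==r).sum()>20];e=np.array(e)
print(np.degrees(np.arctan(np.polyfit(e[:,0],e[:,1],1)[0])),np.degrees(np.arctan(np.polyfit(e[:,0],e[:,2],1)[0])))
print(e[:,1:].mean(0),e[:,0].mean(),e[[0,-1],0])
plan([((.51,.25,.25),-3.2),((.51,.30,.12),-3.2)])
```

```text
roof 4681 mean [0.5022 0.1948 0.0681] pct x [0.446  0.5654] y [0.1776 0.211 ] ((506.4903564453125, 193.35450744628906), (33.773406982421875, 123.20189666748047), 87.59693908691406)
pad 865 mean [0.5066 0.2494 0.0569] pct x [0.4863 0.5307] y [0.2434 0.2545] ((508.873779296875, 248.59246826171875), (11.841952323913574, 46.1833381652832), 85.46598052978516)
padtop 464 mean [0.5076 0.2504 0.0649] pct x [0.4864 0.5307] y [0.2474 0.2547] ((509.1613464355469, 251.24334716796875), (6.89112663269043, 46.12517547607422), 87.15919494628906)
-2.8039228338717033 -2.455441637722491
[0.20939437 0.18015815] 0.5040334096896747 [0.45036825 0.56151167]
now [0.4751 0.1538 0.3013] t 3.05 yaw -3.33
(0.51, 0.25, 0.25) -3.2 shift [-0.244  0.817  0.427] turn [-0.    -0.    -0.001]
(0.51, 0.3, 0.12) -3.2 shift [0.023 0.416 1.083] turn [0. 0. 0.]
```

Dock: origin (0.5056,0.1857), yaw -2.7°. The measured pad face (y about 0.2545) matches the expected 0.2526, and the cradle is at (0.5025,0.119). I'll approach the pad next.

```bash
python3 -m jog '[[0,[-0.22,0.93,0.4],[0,0,-0.007]],[0,[-0.22,0.93,0.4],[0,0,-0.007]],[0,[-0.22,0.93,0.4],[0,0,-0.007]],[0,[-0.22,0.93,0.4],[0,0,-0.007]]]'
python3 -m jog '[[0,[0,0.35,0.2],[0,0,0]],[0,[0,0.35,0.6],[0,0,0]],[0,[0,0.35,1],[0,0,0]],[0,[0,0.35,1],[0,0,0]],[0,[0,0.35,1],[0,0,0]]]'
python3 - <<'E'
from h import *
plan([((.510,.285,.111),-2.7),((.509,.262,.111),-2.7),((.508,.238,.111),-2.7)])
E
```

```text
time_s: 3.45
eef_pos: [0.5088, 0.2648, 0.251]
orientation: [-0.075, -3.138, 0.004]
contact_force: [-0.3, -0.9, -0.5]
finger_gap: 0.0003
gripper_force: 0.0
time_s: 3.95
eef_pos: [0.5106, 0.3053, 0.1341]
orientation: [-0.075, -3.14, 0.003]
contact_force: [0.4, 0.8, 1.4]
finger_gap: 0.0002
gripper_force: 0.0
now [0.5106 0.3053 0.1341] t 3.95 yaw -2.75
(0.51, 0.285, 0.111) -2.7 shift [-0.003 -0.169  0.193] turn [-0.001 -0.    -0.001]
(0.509, 0.262, 0.111) -2.7 shift [-0.001 -0.192  0.   ] turn [0. 0. 0.]
(0.508, 0.238, 0.111) -2.7 shift [-0.001 -0.2    0.   ] turn [0. 0. 0.]
```

```bash
python3 -m jog '[[0,[0,0,0.19],[0,0,0]],[0,[0,-0.1,0.19],[0,0,0]],[0,[0,-0.25,0.19],[0,0,0]],[0,[0,-0.29,0.19],[0,0,0]],[0,[0,-0.32,0.19],[0,0,0]],[0,[0,-0.35,0.19],[0,0,0]],[0,[0,-0.35,0.19],[0,0,0]]]'
python3 -m jog '[[0,[0,-0.03,0],[0,0,0]],[0,[0,-0.06,0],[0,0,0]],[0,[0,-0.09,0],[0,0,0]],[0,[0,-0.12,0],[0,0,0]],[0,[0,-0.12,0],[0,0,0]]]'
python3 -m jog '[[0,[0,-0.02,0],[0,0,0]],[0,[0,-0.04,0],[0,0,0]],[0,[0,-0.06,0],[0,0,0]],[0,[0,-0.06,0],[0,0,0]]]'
python3 - <<'E'
from h import *
a=camera("top");w=cloud(a)
q=w[195:235,165:192].reshape(-1,3);q=q[q[:,2]>.05]
print("high pts y",np.percentile(q[:,1],[1,50,99]));r=w[180:252,205:250];m=(r[...,2]>.036)&(r[...,2]<.06)&(r[...,1]<.16);print(m.sum(),r[m].mean(0) if m.any() else 0)
plan([])
E
```

```text
time_s: 4.65
eef_pos: [0.5085, 0.2655, 0.1119]
orientation: [0.073, 3.139, 0.003]
contact_force: [1.1, 1.4, 1.7]
finger_gap: 0.0002
gripper_force: 1.0
time_s: 5.15
eef_pos: [0.5076, 0.2514, 0.1113]
orientation: [0.072, 3.139, 0.002]
contact_force: [1.2, 4.0, 3.1]
finger_gap: 0.0
gripper_force: 1.8
time_s: 5.55
eef_pos: [0.507, 0.2434, 0.1109]
orientation: [0.073, 3.14, 0.001]
contact_force: [2.0, 4.1, 2.7]
finger_gap: -0.0002
gripper_force: 2.2
high pts y [0.19745158 0.2027371  0.22927411]
394 [0.50370339 0.12320574 0.04086157]
now [0.507  0.2435 0.1109] t 5.6 yaw -2.68
```

The cartridge seems to be out. I'll keep pressing to the stop.

```bash
python3 -m jog '[[0,[0,-0.03,0],[0,0,0]],[0,[0,-0.06,0],[0,0,0]],[0,[0,-0.08,0],[0,0,0]],[0,[0,-0.08,0],[0,0,0]]]'
python3 -m jog '[[0,[0,-0.02,0],[0,0,0]],[0,[0,-0.04,0],[0,0,0]],[0,[0,-0.04,0],[0,0,0]]]'
```

```text
time_s: 6.0
eef_pos: [0.5069, 0.2377, 0.1111]
orientation: [0.073, 3.138, 0.011]
contact_force: [-4.1, 21.5, -1.3]
finger_gap: 0.0001
gripper_force: 10.7
time_s: 6.3
eef_pos: [0.507, 0.2368, 0.1114]
orientation: [0.072, 3.135, 0.02]
contact_force: [-11.3, 39.9, -4.7]
finger_gap: -0.0
gripper_force: 19.5
```

The force rose sharply to 40 N, so it was at the stop. Backing off, lifting, and looking at the cradle.

```bash
python3 -m jog '[[0,[0,0.15,0],[0,0,0]],[0,[0,0.45,0],[0,0,0]],[0,[0,0.55,-0.1],[0,0,0]],[0,[0,0.55,-0.5],[0,0,0]],[0,[0,0.55,-1],[0,0,0]],[0.3,[0,0.3,-1],[0,0,0]],[0.4,[0,0,-1],[0,0,0]],[0.45,[0,-0.2,-1],[0,0,0]],[0.45,[0,-0.2,-1],[0,0,0]]]'
python3 - <<'E'
from h import *
plan([((.49,.125,.25),-2.7)])
a=camera("wrist");save(a,"w3");w=cloud(a)
b=camera("top");wb=cloud(b)
q=wb[200:232,165:192].reshape(-1,3);q=q[q[:,2]>.055];print("pad y",np.percentile(q[:,1],[50,99]) if len(q) else 0)
for n,W in(("wrist",w),("top",wb)):
    m=(W[...,2]>.036)&(W[...,2]<.052)&(abs(W[...,0]-.5)<.075)&(W[...,1]<.15)&(W[...,1]>.09)
    q=W[m];
    if len(q)>30: print(n,len(q),q.mean(0),q[:,2].max(),cv2.minAreaRect((q[:,:2]*1000).astype(np.float32)))
E
```

```text
time_s: 7.2
eef_pos: [0.5028, 0.2011, 0.2297]
orientation: [-0.078, -3.137, 0.004]
contact_force: [-0.2, 0.8, 0.6]
finger_gap: 0.0385
gripper_force: 0.0
now [0.5028 0.2011 0.2297] t 7.2 yaw -2.84
(0.49, 0.125, 0.25) -2.7 shift [ 0.076 -0.639 -0.167] turn [-0.002 -0.003 -0.002]
pad y [0.16307779 0.18531623]
wrist 4909 [0.49833847 0.12185328 0.04099427] 0.04548299314231265 ((500.701171875, 115.3690185546875), (52.082061767578125, 124.50382232666016), 81.4880599975586)
top 390 [0.50332764 0.12166205 0.04056431] 0.04641116351557535 ((503.45367431640625, 121.2991943359375), (55.72823715209961, 121.20182800292969), 89.76567840576172)
```

View pics/w3.png

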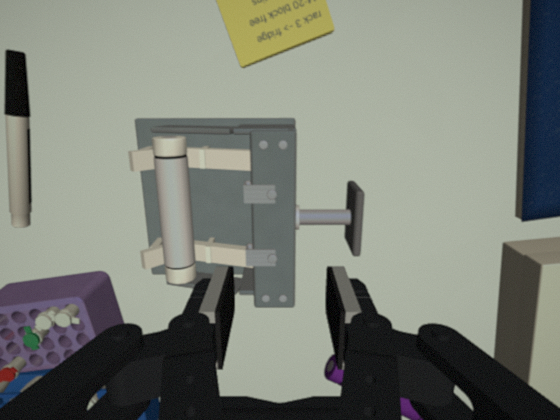

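The cartridge lies on the cradle rails, ends at about (170,138) and (180,283). The ejector has sprung back, with the pad at (355,217). I'll measure the cartridge and grasp it.

Run:
```python
from h import *
a=camera("wrist");w=cloud(a);p=a["pixels"]
m=(w[...,2]>.034)&(w[...,2]<.052)&(abs(w[...,0]-.5)<.09)&(w[...,1]<.140)&(w[...,1]>.10)
m[:,:157]=0;m[:,196:]=0
n,l,s,_=cv2.connectedComponentsWithStats(m.astype(np.uint8));k=1+s[1:,4].argmax();print(s[k])
q=w[l==k];x=q[:,0];print("x",np.percentile(x,[.5,99.5]),np.percentile(x,[.5,99.5]).mean(),"y",q[:,1].mean(),"ztop",np.percentile(q[:,2],95))
top=q[q[:,2]>.040];f=np.polyfit(top[:,0],top[:,1],1);print("yaw",np.degrees(np.arctan(f[0])),"y at .5025",np.polyval(f,.5025))
print(ray(a,[(170,137),(180,283)],.040))
plan([((.5025,.1195,.18),-2.7),((.5025,.1195,.085),-2.7)])
```

```text
[ 157  135   39  152 4153]
x [0.44917739 0.56350726] 0.5063423245100103 y 0.12428979463278235 ztop 0.04391812442835445
yaw -3.7611177650355945 y at .5025 0.12266424887934725
[[0.45013611 0.13007907 0.04      ]
 [0.56124911 0.12285174 0.04      ]]
now [0.5043 0.2043 0.23  ] t 7.35 yaw -2.73
(0.5025, 0.1195, 0.18) -2.7 shift [-0.02  -0.706  0.418] turn [-0.001 -0.001 -0.   ]
(0.5025, 0.1195, 0.085) -2.7 shift [0.    0.    0.792] turn [0. 0. 0.]
```

```bash
python3 -m jog '[[0.42,[-0.035,-0.7,0.2],[0,0,0]],[0.42,[-0.035,-0.7,0.5],[0,0,0]],[0.42,[-0.035,-0.7,0.7],[0,0,0]],[0.42,[-0.035,-0.7,0.7],[0,0,0]]]'
python3 - <<'E'
from h import *
plan([((.5045,.1205,.086),-2.7)]); print(observe()["finger_gap"])
E
```

```text
time_s: 7.75
eef_pos: [0.5026, 0.119, 0.1427]
orientation: [-0.076, -3.133, 0.007]
contact_force: [-0.0, -1.0, 0.2]
finger_gap: 0.0361
gripper_force: 0.0
now [0.5026 0.119  0.1427] t 7.75 yaw -2.78
(0.5045, 0.1205, 0.086) -2.7 shift [-0.019  0.015  0.473] turn [-0.003 -0.005 -0.001]
0.036064064941425264
```

```bash
python3 -m jog '[[0.42,[-0.01,0.01,0.15],[0,0,0]],[0.42,[-0.01,0.01,0.3],[0,0,0]],[0.42,[-0.01,0.01,0.42],[0,0,0]],[0.42,[-0.01,0.01,0.47],[0,0,0]],[0.42,[-0.01,0.01,0.47],[0,0,0]]]'
python3 - <<'E'
from h import *
plan([((.5045,.1205,.086),-2.7)])
E
python3 -m jog '[[0,[0,0,0],[0,0,0]],[0,[0,0,0],[0,0,0]],[0,[0,0,0],[0,0,0]],[0,[0,0,0],[0,0,0]],[0,[0,0,0],[0,0,0]]]'
python3 -m jog '[[0,[0,0,-0.2],[0,0,0]],[0,[0,0,-0.6],[0,0,0]],[0,[0,0,-1],[0,0,0]],[0,[0,0,-1],[0,0,0]],[0,[0,0,-1],[0,0,0]]]'
python3 - <<'E'
from h import *
a=camera("wrist");save(a,"w4");b=camera("top");save(b,"top4")
plan([((.51,.0,.21),5),((.53,-.11,.21),12),((.555,-.172,.21),16.5)])
E
```

```text
time_s: 8.25
eef_pos: [0.5066, 0.1229, 0.0904]
orientation: [-0.072, -3.14, 0.001]
contact_force: [-0.5, -0.2, 0.6]
finger_gap: 0.0359
gripper_force: 0.0
now [0.5066 0.1229 0.0904] t 8.25 yaw -2.61
(0.5045, 0.1205, 0.086) -2.7 shift [ 0.017 -0.021  0.037] turn [-0.    -0.     0.001]
time_s: 8.75
eef_pos: [0.507, 0.1223, 0.0917]
orientation: [0.073, 3.139, 0.001]
contact_force: [-0.7, -2.1, 6.6]
finger_gap: 0.0219
gripper_force: 59.0
time_s: 9.25
eef_pos: [0.5068, 0.1226, 0.2124]
orientation: [0.073, 3.137, 0.005]
contact_force: [-0.4, 0.1, -1.7]
finger_gap: 0.0221
gripper_force: 59.2
now [0.5059 0.1219 0.21  ] t 9.35 yaw -2.69
(0.51, 0.0, 0.21) 5 shift [-0.082 -1.013 -0.   ] turn [ 0.    -0.    -0.085]
(0.53, -0.11, 0.21) 12 shift [-0.086 -0.928  0.   ] turn [ 0.     0.    -0.078]
(0.555, -0.172, 0.21) 16.5 shift [-0.096 -0.549  0.   ] turn [ 0.    0.   -0.05]
```

View pics/w4.png

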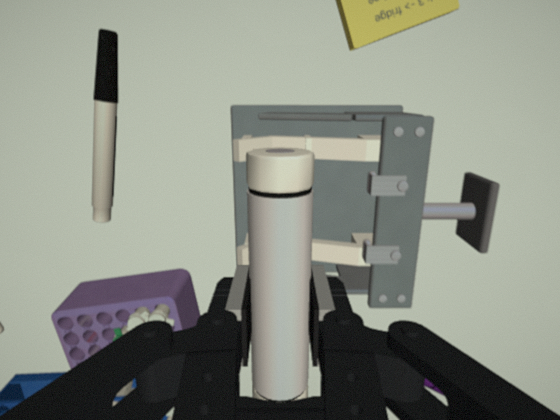

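The cartridge is held between the pads, with the far cap at (280,165) and the near cap at (280,385). Next: its offset from the TCP, from the depth data.

Run:
```python
from h import *
a=camera("wrist");w=cloud(a);o=observe();r=R.from_rotvec(o["orientation"])
t=r.inv().apply((w-o["eef_pos"]).reshape(-1,3)).reshape(w.shape)
m=(t[...,2]>.035)&(t[...,2]<.08)&(abs(t[...,1])<.016)&(abs(t[...,0])<.08)
m[:, :240]=0;m[:,325:]=0
n,l,s,_=cv2.connectedComponentsWithStats(m.astype(np.uint8));k=1+s[1:,4].argmax();print(s[k]);q=t[l==k]
print("tool x",np.percentile(q[:,0],[.3,99.7]),"y",q[:,1].mean())
for x0 in np.arange(-.06,.065,.01):
    b=q[abs(q[:,0]-x0)<.005]
    if len(b)>20: print(x0.round(2),len(b),"ztop",np.percentile(b[:,2],5).round(4),"y at top",b[b[:,2]<np.percentile(b[:,2],30)][:,1].mean().round(4))
print(o["contact_force"],o["torque"])
```

```text
[  240   147    85   256 16862]
tool x [-0.04095518  0.05836072] y -7.196470284549698e-05
-0.04 532 ztop 0.0474 y at top -0.0001
-0.03 1180 ztop 0.0472 y at top -0.0002
-0.02 1243 ztop 0.0473 y at top -0.0002
-0.01 1432 ztop 0.0439 y at top -0.0003
0.0 1625 ztop 0.04 y at top -0.0001
0.01 2543 ztop 0.0382 y at top 0.0015
0.02 1619 ztop 0.0472 y at top -0.0002
0.03 1732 ztop 0.0473 y at top -0.0002
0.04 1908 ztop 0.0472 y at top -0.0002
0.05 1947 ztop 0.0473 y at top -0.0002
0.06 1095 ztop 0.0476 y at top -0.0001
[-0.04487085  0.00998069 -1.39248462] [ 0.03812358 -0.00245195 -0.00865136]
```

Held level: the axis is 59 mm ahead of the TCP and the centre is about +3 mm in tool x. Target TCP is (0.558,-0.171), yaw 16.5°, with home at TCP z about 0.109.

```bash
python3 -m jog '[[0,[-0.08,-0.3,0],[0,0,-0.03]],[0,[-0.08,-0.65,0],[0,0,-0.06]],[0,[-0.08,-1,0],[0,0,-0.085]],[0,[-0.08,-1,0],[0,0,-0.085]]]'
python3 -m jog '[[0,[-0.09,-0.3,0],[0,0,-0.03]],[0,[-0.09,-0.65,0],[0,0,-0.06]],[0,[-0.09,-0.93,0],[0,0,-0.08]],[0,[-0.09,-0.93,0],[0,0,-0.08]]]'
python3 - <<'E'
from h import *
plan([((.558,-.171,.205),16.5)])
E
```

```text
time_s: 9.8
eef_pos: [0.5088, -0.0019, 0.2087]
orientation: [0.133, -3.135, 0.002]
contact_force: [0.4, 0.0, -1.1]
finger_gap: 0.0218
gripper_force: 59.3
time_s: 10.2
eef_pos: [0.5304, -0.1113, 0.2087]
orientation: [0.329, -3.121, 0.001]
contact_force: [-0.5, 0.1, -0.7]
finger_gap: 0.0222
gripper_force: 59.4
now [ 0.5304 -0.1113  0.2087] t 10.2 yaw 12.04
(0.558, -0.171, 0.205) 16.5 shift [-0.121 -0.535  0.03 ] turn [ 0.    -0.002 -0.05 ]
```

```bash
python3 -m jog '[[0,[-0.12,-0.3,0],[0,0,-0.03]],[0,[-0.12,-0.535,0],[0,0,-0.05]],[0,[-0.12,-0.535,0.1],[0,0,-0.05]],[0,[-0.12,-0.535,0.2],[0,0,-0.05]],[0,[-0.12,-0.535,0.2],[0,0,-0.05]],[0,[-0.12,-0.535,0.2],[0,0,-0.05]]]'
python3 - <<'E'
from h import *
a=camera("wrist");save(a,"w5")
w=cloud(a);o=observe();r=R.from_rotvec(o["orientation"])
t=r.inv().apply((w-o["eef_pos"]).reshape(-1,3)).reshape(w.shape)
# clip jaws visible (z .055-.08 world) and post tops in tool frame
for z in[(.03,.046),(.055,.080),(.004,.012)]:
    m=(w[...,2]>z[0])&(w[...,2]<z[1])&(np.hypot(w[...,0]-.555,w[...,1]+.172)<.08)
    n,l,s,_=cv2.connectedComponentsWithStats(m.astype(np.uint8))
    for i in range(1,n):
        if s[i,4]>60:
            q=t[l==i];print(z,s[i],q.mean(0).round(4),np.percentile(q,2,axis=0).round(4),np.percentile(q,98,axis=0).round(4))
plan([((.558,-.171,.18),16.5)])
E
```

```text
time_s: 10.8
eef_pos: [0.558, -0.1673, 0.1856]
orientation: [0.457, -3.106, -0.0]
contact_force: [-0.2, -0.1, -0.4]
finger_gap: 0.0218
gripper_force: 59.4
(0.03, 0.046) [255 146  40   3  84] [ 0.0489 -0.0037  0.1516] [ 0.0485 -0.014   0.1476] [0.0491 0.0078 0.1554]
(0.055, 0.08) [239 157   7  22 143] [ 0.0434 -0.0185  0.1123] [ 0.0386 -0.0201  0.1101] [ 0.048  -0.0172  0.1152]
(0.004, 0.012) [ 226  103   99  174 7090] [ 0.0361 -0.0064  0.178 ] [-0.036  -0.0344  0.1762] [0.0719 0.0279 0.1803]
now [ 0.5584 -0.1674  0.1863] t 10.85 yaw 16.74
(0.558, -0.171, 0.18) 16.5 shift [ 0.012 -0.028  0.052] turn [-0.    -0.     0.003]
```

View pics/w5.png

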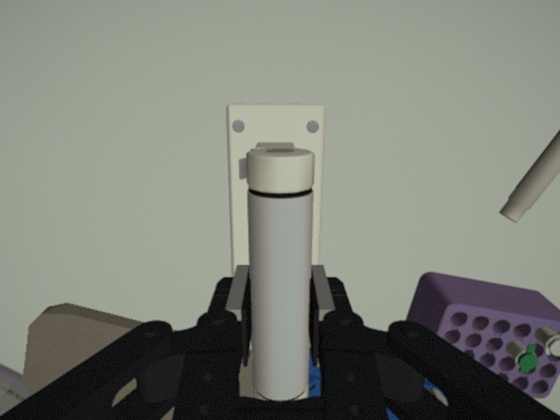

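The view shows the holder's far end below the cartridge. In the tool frame the base centre is y -3.2 mm, so I'll correct that. The lengthwise offset (jaw at +43.4 mm, so the centre at +3.4 mm) matches the cartridge's.

```bash
python3 -m jog '[[0,[0,-0.028,0.05],[0,0,0.003]],[0,[0,-0.028,0.15],[0,0,0.003]],[0,[0,-0.028,0.2],[0,0,0.003]],[0,[0,-0.028,0.2],[0,0,0.003]],[0,[0,-0.028,0.2],[0,0,0.003]]]'
python3 - <<'E'
from h import *
a=camera("wrist")
w=cloud(a);o=observe();r=R.from_rotvec(o["orientation"])
t=r.inv().apply((w-o["eef_pos"]).reshape(-1,3)).reshape(w.shape)
m=(w[...,2]>.004)&(w[...,2]<.012)&(np.hypot(w[...,0]-.555,w[...,1]+.172)<.08);q=t[m];print(np.percentile(q,[2,98],axis=0).round(4))
plan([((.558,-.171,.109),16.5)])
E
```

```text
time_s: 11.35
eef_pos: [0.5594, -0.1715, 0.162]
orientation: [0.448, -3.109, 0.0]
contact_force: [0.0, -0.6, -0.3]
finger_gap: 0.0221
gripper_force: 59.4
[[-0.0265 -0.0302  0.1523]
 [ 0.072   0.032   0.1563]]
now [ 0.5595 -0.1715  0.1623] t 11.4 yaw 16.41
(0.558, -0.171, 0.109) 16.5 shift [0.011 0.007 0.445] turn [-0.    -0.    -0.001]
```

```bash
python3 -m jog '[[0,[0.003,0.006,0.1],[0,0,0]],[0,[0.003,0.006,0.17],[0,0,0]],[0,[0.003,0.006,0.22],[0,0,0]],[0,[0.003,0.006,0.26],[0,0,0]],[0,[0.003,0.006,0.26],[0,0,0]]]'
python3 -m jog '[[0,[0,0,0.04],[0,0,0]],[0,[0,0,0.08],[0,0,0]],[0,[0,0,0.11],[0,0,0]],[0,[0,0,0.14],[0,0,0]],[0,[0,0,0.14],[0,0,0]]]'
```

```text
time_s: 11.9
eef_pos: [0.5585, -0.1707, 0.1301]
orientation: [0.448, -3.108, -0.001]
contact_force: [-0.1, 0.4, -0.8]
finger_gap: 0.0221
gripper_force: 59.6
time_s: 12.4
eef_pos: [0.5596, -0.1707, 0.1144]
orientation: [-0.448, 3.108, -0.0]
contact_force: [3.1, 1.7, -1.6]
finger_gap: 0.022
gripper_force: 59.5
```

```bash
python3 -m jog '[[0,[0,0,0.02],[0,0,0]],[0,[0,0,0.04],[0,0,0]],[0,[0,0,0.05],[0,0,0]],[0,[0,0,0.05],[0,0,0]]]'
python3 -m jog '[[0,[0,0,0.01],[0,0,0]],[0,[0,0,0.02],[0,0,0]],[0,[0,0,0.03],[0,0,0]],[0,[0,0,0.03],[0,0,0]]]'
```

```text
time_s: 12.8
eef_pos: [0.5588, -0.1708, 0.1101]
orientation: [-0.449, 3.109, -0.001]
contact_force: [-6.4, 3.6, 19.2]
finger_gap: 0.0219
gripper_force: 61.7
time_s: 13.2
eef_pos: [0.5588, -0.1708, 0.1098]
orientation: [-0.451, 3.108, -0.002]
contact_force: [-16.6, 9.5, 49.2]
finger_gap: 0.0222
gripper_force: 64.9
```

Run:
```python
from h import *
a=camera("side");w=cloud(a);m=(w[...,2]>.052)&(np.hypot(w[...,0]-.555,w[...,1]+.172)<.08)
b=a["pixels"][200:290,230:350,::-1];cv2.imwrite("pics/s6.png",cv2.resize(b,None,fx=6,fy=6,interpolation=cv2.INTER_CUBIC))
```

```text
(no output)
```

View pics/s6.png

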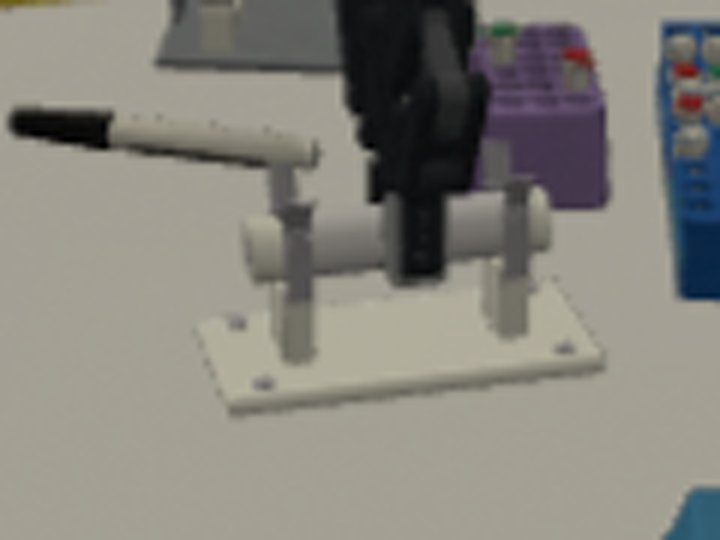

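The cartridge is down inside both pairs of jaws, resting on the posts (stiff stop at TCP z 0.110, centre about 0.0505), with similar overhang at both ends. I'll relax the force, open and retreat.

```bash
python3 -m jog '[[0,[0,0,-0.04],[0,0,0]],[0,[0,0,-0.06],[0,0,0]],[0.45,[0,0,-0.06],[0,0,0]],[0.45,[0,0,-0.06],[0,0,0]],[0.45,[0,0,-0.06],[0,0,0]]]'
python3 -m jog '[[0.45,[0,0,-0.15],[0,0,0]],[0.45,[0,0,-0.4],[0,0,0]],[0.45,[0,0,-0.8],[0,0,0]],[0.45,[0,0,-1],[0,0,0]],[0.45,[0.3,0,-1],[0,0,0]],[0.45,[0.7,0,-1],[0,0,0]],[0.45,[0.7,0,-1],[0,0,0]],[0.45,[0.7,0,-1],[0,0,0]]]'
python3 - <<'E'
from h import *
a=camera("wrist");save(a,"w7");w=cloud(a)
cx,cy=.5549,-.172;c,s=np.cos(np.radians(16.5)),np.sin(np.radians(16.5))
X=(w[...,0]-cx)*c+(w[...,1]-cy)*s;Y=-(w[...,0]-cx)*s+(w[...,1]-cy)*c;Z=w[...,2]
m=(abs(X)<.075)&(abs(Y)<.006)&(Z>.052)&(Z<.072)
print("cart X",np.percentile(X[m],[.5,99.5]),"ztop L/R",np.median(Z[m&(X<-.05)]),np.median(Z[m&(X>.048)]),np.median(Z[m&(abs(X)<.03)]),"Y",Y[m].mean())
j=(abs(abs(Y)-.0125)<.005)&(Z>.069)&(Z<.08)&(abs(X)<.06)
for sg in(-1,1):
    k=j&(X*sg>0);print("jaw",k.sum(),X[k].mean(),np.percentile(X[k],[3,97]))
d=j
plan([])
E
```

```text
time_s: 13.75
eef_pos: [0.5588, -0.171, 0.1115]
orientation: [0.448, -3.109, 0.0]
contact_force: [-0.5, -0.6, 0.1]
finger_gap: 0.0387
gripper_force: 0.0
time_s: 14.55
eef_pos: [0.4776, -0.195, 0.2324]
orientation: [-0.447, 3.109, -0.0]
contact_force: [1.1, 0.7, 0.3]
finger_gap: 0.0383
gripper_force: 0.0
cart X [-0.0548583   0.05415643] ztop L/R 0.06064064999103195 0.06168276814460045 0.06186588569115595 Y -2.7472205406434317e-05
jaw 194 -0.038910957475580245 [-0.04343216 -0.03396047]
jaw 161 0.04088230710660036 [0.03647571 0.04629225]
now [ 0.4785 -0.1948  0.2323] t 14.6 yaw 16.39
```

View pics/w7.png

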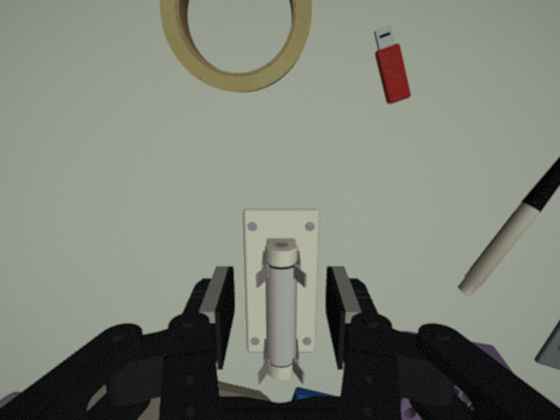

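The cartridge sits in both clips, from (281,245) to (281,372). Its top is at z 0.0618 (0.062 when home), and it is centred on the jaws to about 1.4 mm. The gripper is clear and the bystanders are where they were, so I'm handing in.

```bash
python3 -c "
from station import *
print(sign_off())"
```

```text
the job is handed in; nothing more can be done
None
```

The job is handed in at about 14.6 s of the 50 s allowed: the ejector was pressed to its stop and sprang back, and the cartridge is snapped fully home in both clips, centred to about 1.4 mm, with the other things on the bench left alone.

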